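# Slide the slate coaster out over the shelf edge

## Task

With the fingertips, slide the square slate coaster along the beech shelf towards the robot until it sticks out over the shelf's front edge (the long edge nearest the robot), square to it, with its brass line right above the edge, ready to be picked up later. Only push it: keep it flat on the shelf, never lift it or let it fall, and leave the marble coaster, the glasses, the jigger, the dish, the stopper and the decanter as they are. Finish with the hand clear.

Things in the scene. Friction and masses are not known exactly. Their poses are not given: they have to be found in the camera images.
- shelf: fixed beech shelf board, 280 (x) by 1000 (y) mm, its top 80 mm above the work surface, board 30 mm thick, open below its front for 80 mm or more. Origin on the work surface below the board's centre; +x points from the front edge (nearest the robot) to the back, y along the front edge, z up
- shelf_edge (a point): middle of the shelf's front edge, at the height of its top (140 mm in -x from the board's centre); axes as the shelf
- coaster: loose dark grey slate coaster, 100 by 100 mm, 8 mm thick, about 0.22 kg, lying flat on the shelf. Origin at the centre of its underside; z up; its -x side (the side nearest the brass line) looks roughly to the shelf's front, turned by up to 0.35 rad. Slides with plain friction when pushed
- coaster_line (a point): middle of the straight brass line (5 mm wide, parallel to the coaster's y) inlaid across the coaster, 20 mm in -x from its centre, so 30 mm from its front side; given at the height of the underside; axes as the coaster
- marble: loose white marble coaster, round, diameter 96 mm, 9 mm thick, with a glass on it; to be left alone. Origin at the centre of its underside
- glass_a: loose tulip whisky glass, diameter 66 mm, 115 mm tall, standing on the marble coaster; leave alone. Origin at the centre of its foot, z up
- glass_b: second such glass, standing on the shelf; leave alone. Origin at the centre of its foot, z up
- jigger: loose stainless hourglass jigger, diameter 42 mm, 75 mm tall, standing between the two coasters; leave alone. Origin at the centre of its foot, z up
- dish: loose terracotta dish, diameter 90 mm, 28 mm tall; leave alone. Origin at the centre of its underside, z up
- stopper: loose amber glass stopper, diameter 36 mm, 48 mm tall, standing upright; leave alone. Origin at the centre of its foot, z up
- decanter (a joint): tilt (rad) of the globe decanter (128 mm globe, its neck up to 225 mm above the shelf) in its steel cradle fixed at the shelf's -y end, its axis 400 mm in -y and 20 mm in +x from the board's centre; 0 is upright, turns about the shelf's y, sprung to upright; leave alone
Not all that is in view belongs to the job. Leave any pink look-alike of the coaster alone.

How it is judged:
By the outcome, as a careful person would: the job done as asked, in the order asked, and still so for the second after the job is handed in, with the robot touching nothing.
It also fails if it takes over 40 s, if anything falls off the work surface, if the arm or the gripper's body presses on something with over 40 N, if the wrist force passes 120 N, or if a joint passes its speed limit or range.

## Robot

A 6-joint arm with a two-finger parallel gripper is mounted at the origin on the work surface. World frame = base frame: x ahead of the robot, y to its left, z up, the work surface at z = 0. Lengths are in m, angles in rad, forces in N, time in s.
With the tool pointing down it reaches from about 0.275 to 0.825 m from the base axis. Payload 5.2 kg.
Tool frame: the origin (TCP) lies midway between the tips of the shut fingers; the grasp point (between the pads) lies 19 mm behind it; z points along the fingers, y is the line along which they close (so a half turn about z gives the same grasp; the last joint's range is limited). The gripper opens to 93 mm and grips with 3 to 60 N. Pads are 15 mm wide; open, the fingers measure 128 mm over their backs; the gripper's body (75 mm by 188 mm) begins 65 mm behind the grasp point.
Start: joints at [1.14, 0.259, 1.535, -0, 1.348, -0.203], TCP at [0.124, 0.536, 0.219] pointing down, gripper open.
Joint ranges: [-3.14, 3.14], [-0.91, 2.08], [0.19, 2.58], [-1.22, 4.36], [0.22, 2.71], [-3.12, 3.12]. Speed limits (rad/s): [2.57, 2.57, 3.14, 3.14, 3.14, 3.14].

## Interface

Orientations are given as a unit quaternion [x, y, z, w].
In Python, from station import bot gives the robot as it stands.
- The arm moves only by the shell command python3 -m crank 'ROWS' [FORCE]. ROWS is a JSON list of rows, 1 to 8 of them, each of 7 numbers: a rotation vector rx, ry, rz in rad, then dx, dy, dz in m, then the opening from 0.0 (shut) to 1.0 (fully open); each row is the pose to reach, as a shift and turn from the pose commanded when the command began, along the tool's axes at that moment; what a row does not reach only later rows make up. A row lasts 1/12 s, in which the tool goes at most 0.0417 m and 0.125 rad, less where a joint would pass 70% of its speed; a pose out of reach is approached as far as the arm can. The fingers move at their own pace and stop on an object; FORCE is the grip in N (left out, the last holds). Time passes only in rows, so rows that do not move let the fingers close. It prints the time, the measured TCP pose, the force, the opening and the grip force at its end.
- bot.get_state(): the state, without advancing time (a new reading comes with each control period).
- bot.capture(name): name is "scene" or "top" or "wrist"; returns (picture, depth): 400x640x3 uint8, red, green, blue; 400x640 float32, m along the optical axis (not along the pixel's ray), 0 where there is no reading.
- bot.camera_model(name): a dict with "fovy" (degrees; the focal length in pixels is half the picture's height over the tangent of half this angle, whatever the lens; pixels are square), "cx", "cy" (the principal point, pixels), "R" (3x3) and "t" (3): a world point X has camera coordinates R X + t; the wrist camera has in their place "mount" (4x4, takes a point from camera to tool coordinates, whose origin is the TCP and whose axes are the flange's). Camera axes: x right, y down, z forward; pixel columns grow to the right and rows downward; lengths in m; the calibration is good to about 2 mm. A picture is of the moment at which its call begins: read the wrist's pose just before it. camera_model takes no time and is no camera call.
- bot.hand_in(): hands the job in; it is judged then, once.
The state is a dict: "clock": time; "joint_pos": joint angles; "dq": joint speeds; "tau": joint torques, N m; "eef_pos": TCP position; "eef_rot": TCP orientation; "force": force on the tool from outside, world axes, zero at the start; "wrist_torque": the same for the moment, N m; "grip_width": opening from 0.0 (shut) to 1.0 (fully open); "finger_force": force on a finger pad.
Only numpy, scipy, OpenCV 4.12 (cv2) and the standard library are available. Lean on these libraries where they do the work, as an engineer would, in place of code of your own. Each camera call takes 0.05 s, during which the arm holds its last target. There are 200 camera calls.

## Working session

There is one attempt and no reset: what is moved stays moved. The work goes in short steps, Python scripts to look and compute and a shell command to move; the robot and the scene stay as the last step left them, time stands still between calls to the robot, and variables do not carry over. Pictures are saved under pics/ and viewed, at most 10 in all, crops included, and the job is handed in when it is done.

```bash
mkdir -p pics; ls; python3 - <<'E'
from station import bot
import cv2,numpy as np
for n in("scene","top"):
    p,d=bot.capture(n); cv2.imwrite(f"pics/{n}0.png",p[:,:,::-1]); np.save(f"pics/{n}0.npy",d)
    print(n,bot.camera_model(n))
print(bot.camera_model("wrist")); print(bot.get_state())
E
```

```text
pics
scene {'fovy': 50.589876978460424, 'cx': 313.4995359823637, 'cy': 209.130093419405, 'R': array([[-0.4717933 ,  0.88163933,  0.01109877],
       [ 0.66680041,  0.36500545, -0.64972936],
       [-0.57687806, -0.29913729, -0.76008459]]), 't': array([ 0.1677326 , -0.26159423,  1.60556528])}
top {'fovy': 52.04241093781661, 'cx': 328.3220530550754, 'cy': 206.1509543665067, 'R': array([[ 0.0113492 , -0.99992926, -0.00356078],
       [-0.99269482, -0.01083918, -0.12016451],
       [ 0.12011741,  0.00489854, -0.99274761]]), 't': array([0.07370994, 0.52331976, 1.41680582])}
{'fovy': 65.19706892339114, 'cx': 318.3076945170542, 'cy': 193.33235677608636, 'mount': array([[ 5.12544923e-04, -9.67293275e-01, -2.53660121e-01,
         7.09516700e-02],
       [ 9.99999805e-01,  5.86569292e-04, -2.16193654e-04,
        -9.86239191e-04],
       [ 3.57911906e-04, -2.53659961e-01,  9.67293387e-01,
        -1.65589729e-01],
       [ 0.00000000e+00,  0.00000000e+00,  0.00000000e+00,
         1.00000000e+00]])}
{'clock': 0.1, 'joint_pos': array([ 1.14018269e+00,  2.59244988e-01,  1.53593381e+00, -3.33050724e-05,
        1.34801255e+00, -2.02772921e-01]), 'dq': array([ 0.00114532, -0.00118932, -0.00377537,  0.00011487, -0.00136633,
       -0.00016499]), 'tau': array([ 2.13736697e-03, -4.38215625e+01, -2.84640920e+01,  7.19677191e-02,
        3.62656103e-02, -6.88384330e-05]), 'eef_pos': array([0.12400085, 0.53534645, 0.21793036]), 'eef_rot': array([ 1.13670407e-01,  9.93518193e-01, -7.64656747e-04, -2.33508210e-04]), 'force': array([0.14202825, 0.16309539, 0.78375593]), 'wrist_torque': array([-0.02280031, -0.00471587, -0.00956439]), 'finger_force': 0.0, 'grip_width': 1.0021129139299256}
```

View pics/scene0.png

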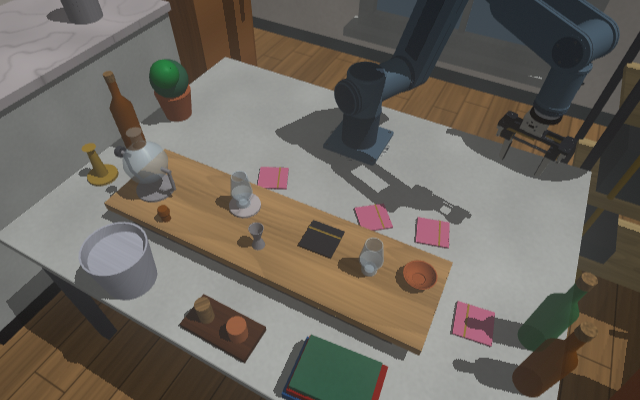

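View pics/top0.png

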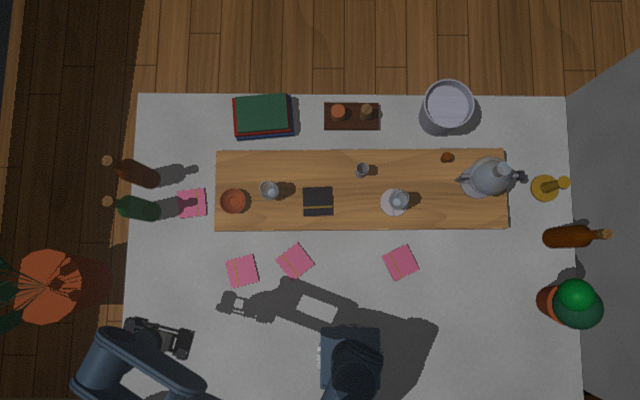

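The shelf runs across the top view (columns 215–508, front edge at row ~230). The slate coaster is at ~(318,201), glass_b at (270,190), the jigger at (363,170) and the marble with glass at (397,201). Next I'll get metric estimates.

```bash
cat > h.py <<'E'
import numpy as np,cv2
from scipy.spatial.transform import Rotation as Ro
from station import bot
def cam(name,st=None):
    m=bot.camera_model(name); f=200/np.tan(np.radians(m["fovy"])/2)
    if name=="wrist":
        T=np.eye(4);T[:3,:3]=Ro.from_quat(st["eef_rot"]).as_matrix();T[:3,3]=st["eef_pos"]
        W=T@m["mount"]; R=W[:3,:3]; c=W[:3,3]
    else: R=m["R"].T; c=-R@m["t"]
    return f,m["cx"],m["cy"],R,c
def ray(C,uv,z):
    f,cx,cy,R,c=C; uv=np.atleast_2d(np.asarray(uv,float))
    d=np.c_[(uv[:,0]-cx)/f,(uv[:,1]-cy)/f,np.ones(len(uv))]@R.T
    return c+d*((z-c[2])/d[:,2])[:,None]
def proj(C,X):
    f,cx,cy,R,c=C; q=(np.atleast_2d(X)-c)@R
    return q[:,:2]/q[:,2:]*f+[cx,cy]
E
python3 - <<'E'
from h import *
C=cam("top"); np.set_printoptions(precision=4,suppress=True)
im=cv2.imread("pics/top0.png"); g=im.max(2)
m=((g<75)).astype(np.uint8); m[:, :290]=0;m[:,345:]=0;m[:180]=0;m[220:]=0
m=cv2.morphologyEx(m,cv2.MORPH_CLOSE,np.ones((5,5)))
c=max(cv2.findContours(m,0,1)[0],key=cv2.contourArea); print(cv2.minAreaRect(c))
print(ray(C,cv2.boxPoints(cv2.minAreaRect(c)),.088))
print("shelf",ray(C,[(215,150),(508,150),(509,230),(216,230)],.08))
print("glassb foot/jig/marble/dish",ray(C,[(269,193),(363,173),(394,202),(234,203)],.085))
D=np.load("pics/top0.npy");f,cx,cy,R,c=C
for u,v in[(318,201),(318,225),(300,170)]:
    print(c+R@(np.array([(u-cx)/f,(v-cy)/f,1])*D[v,u]))
E
```

```text
((317.5, 200.5), (29.0, 29.0), 0.0)
[[0.4845 0.1647 0.088 ]
 [0.5841 0.1666 0.088 ]
 [0.5852 0.0675 0.088 ]
 [0.4856 0.0665 0.088 ]]
shelf [[ 0.709   0.4756  0.08  ]
 [ 0.7196 -0.5418  0.08  ]
 [ 0.4419 -0.5337  0.08  ]
 [ 0.4309  0.4598  0.08  ]]
glassb foot/jig/marble/dish [[ 0.5591  0.2826  0.085 ]
 [ 0.6321 -0.0386  0.085 ]
 [ 0.5327 -0.1443  0.085 ]
 [ 0.5233  0.4011  0.085 ]]
[0.5326 0.1145 0.0903]
[0.4519 0.1137 0.078 ]
[0.6421 0.1788 0.0767]
```

```bash
python3 - <<'E'
import cv2
im=cv2.imread("pics/top0.png")[135:240,205:415]; cv2.imwrite("pics/crop1.png",cv2.resize(im,(800,400),interpolation=2))
E
```

```text
(no output)
```

View pics/crop1.png

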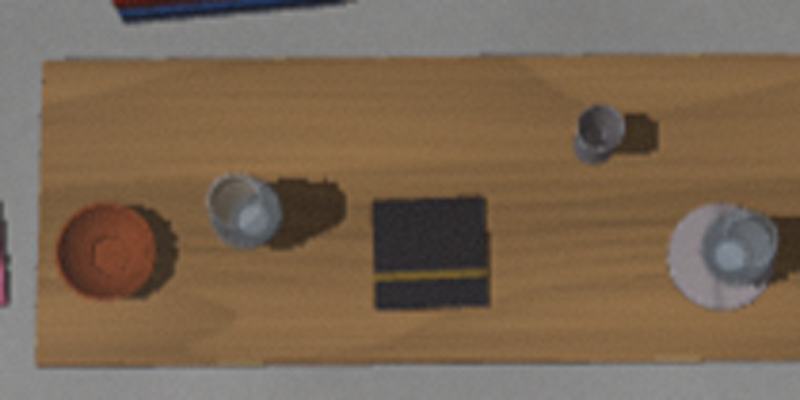

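The coaster centre is near (0.535, 0.116) and almost square to the shelf, with the brass line towards the robot. The fingers have free room behind it. I'll move over it for a wrist view.

```bash
python3 -m crank '[[0,0,-0.1,-0.04,-0.02,-0.04,0.55],[0,0,-0.22,-0.07,-0.04,-0.06,0.55],[0,0,-0.22,-0.23,-0.16,-0.1,0.55],[0,0,-0.22,-0.23,-0.16,-0.1,0.55],[0,0,-0.22,-0.23,-0.16,-0.1,0.55],[0,0,-0.22,-0.23,-0.16,-0.1,0.55],[0,0,-0.22,-0.23,-0.16,-0.1,0.55],[0,0,-0.22,-0.23,-0.16,-0.1,0.55]]'
```

```text
clock: 0.77
eef_pos: [0.3152, 0.3246, 0.3198]
eef_rot: [0.006, 1.0, -0.001, 0.001]
force: [0.9, 0.1, -0.4]
grip_width: 0.555
finger_force: 0.0
```

```bash
python3 -m crank '[[0,0,0,-0.185,-0.209,-0.02,0.55],[0,0,0,-0.185,-0.209,-0.02,0.55],[0,0,0,-0.185,-0.209,-0.02,0.55],[0,0,0,-0.185,-0.209,-0.02,0.55],[0,0,0,-0.185,-0.209,-0.02,0.55],[0,0,0,-0.185,-0.209,-0.02,0.55],[0,0,0,-0.185,-0.209,-0.02,0.55],[0,0,0,-0.185,-0.209,-0.02,0.55]]'
python3 - <<'E'
from h import *
import pickle
bot.capture("top")
st=bot.get_state(); p,d=bot.capture("wrist"); cv2.imwrite("pics/w1.png",p[:,:,::-1]); pickle.dump((st,d),open("pics/w1.pkl","wb"))
print(st["eef_pos"],st["eef_rot"],np.abs(st["dq"]).max())
E
```

```text
clock: 1.43
eef_pos: [0.4987, 0.113, 0.3377]
eef_rot: [0.007, 1.0, -0.001, -0.0]
force: [-0.4, -0.2, 0.2]
grip_width: 0.552
finger_force: 0.0
[0.49686241 0.11519671 0.33764622] [ 6.13279287e-03  9.99980850e-01 -1.77445002e-04 -8.10903011e-04] 0.05698561839816103
```

View pics/w1.png

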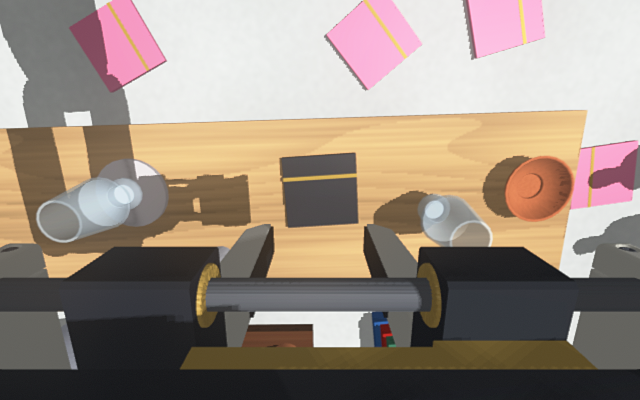

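The wrist view has the robot at the top. The front edge runs (0,129)→(586,110), the coaster covers (280–358, 153–227), and its brass line is near row 178.

```bash
cat > meas.py <<'E'
from h import *
np.set_printoptions(precision=4,suppress=True)
def subcol(sig,lo,hi,th,rising=True):
    s=sig[lo:hi]; b=(s>th) if rising else (s<th)
    i=int(np.argmax(b)); return lo+i-1+(th-s[i-1])/(s[i]-s[i-1]) if i>0 else np.nan
def fit(P):
    P=P[np.isfinite(P).all(1)]
    for _ in range(3):
        k=np.polyfit(P[:,0],P[:,1],1); r=abs(P[:,1]-np.polyval(k,P[:,0])); P=P[r<=max(.7,2*np.median(r))]
    return k,len(P)
def measure(im,C,cu,cv,wtop=30,half=160):
    """im BGR; wrist picture with the robot side up; cu,cv pixel inside the coaster"""
    hsv=cv2.cvtColor(im,cv2.COLOR_BGR2HSV); S=hsv[:,:,1].astype(float); V=hsv[:,:,2]
    dark=((V<100)&(hsv[:,:,1]<90)).astype(np.uint8); dark[240:]=0
    dark=cv2.morphologyEx(dark,cv2.MORPH_CLOSE,np.ones((9,9)))
    n,l,s,_=cv2.connectedComponentsWithStats(dark); m=(l==l[cv,cu]).astype(np.uint8)
    c=max(cv2.findContours(m,0,1)[0],key=cv2.contourArea); R=cv2.minAreaRect(c)
    P=ray(C,c[:,0,:],.088)[:,:2].astype(np.float32)*1000
    r=cv2.minAreaRect(P); a=(r[2]+45)%90-45
    print("coaster rect mm",np.array(r[0]),np.array(r[1]),"yaw",np.radians(a))
    x,y,w,h=cv2.boundingRect(c); print("bbox",x,y,w,h)
    gold=((hsv[:,:,0]>15)&(hsv[:,:,0]<35)&(S>100)).astype(float)
    q=[]
    for u in range(x+6,x+w-6):
        g=gold[y+4:y+h-10,u]
        if g.sum(): q.append((u,(g*np.arange(y+4,y+h-10)).sum()/g.sum()))
    k,n=fit(np.array(q)); us=np.array([x,x+w-1.]); L=ray(C,np.c_[us,np.polyval(k,us)],.088)
    print("line",L[:,:2],n,"yaw",-np.arctan2(L[1,0]-L[0,0],L[1,1]-L[0,1]))
    E=[]
    for u in list(range(max(x-half,5),x-4))+list(range(x+w+4,min(x+w+half,600))):
        E.append((u,subcol(S[:,u],max(wtop,0),240,70)))
    k,n=fit(np.array(E)); us=np.array([x-100,x+w+99.]); F=ray(C,np.c_[us,np.polyval(k,us)],.08)
    ye=L[:,1].mean(); xe=np.interp(ye,F[:,1],F[:,0]) if F[0,1]<F[1,1] else np.interp(ye,F[::-1,1],F[::-1,0])
    print("edge",F[:,:2],n,len(E),"yaw",-np.arctan2(F[1,0]-F[0,0],F[1,1]-F[0,1]),"x at coaster",xe,"line-edge",L[:,0].mean()-xe)
E
python3 - <<'E'
from meas import *
import pickle
st,d=pickle.load(open("pics/w1.pkl","rb"))
C=cam("wrist",st); im=cv2.imread("pics/w1.png")
measure(im,C,320,205,wtop=100)
E
```

```text
coaster rect mm [530.5421 115.9859] [98.521  98.5702] yaw 0.05646348422688414
bbox 281 153 77 74
line [[0.5143 0.0634]
 [0.5087 0.1664]] 65 yaw 0.05390242001108127
edge [[ 0.4375 -0.0665]
 [ 0.4305  0.297 ]] 312 312 yaw 0.01940610562939864 x at coaster 0.43400604855199293 line-edge 0.077497939557225
```

```bash
python3 -m crank '[[0,0,-0.031,-0.04,0,0,0.55],[0,0,-0.031,-0.08,0.002,0,0.55],[0,0,-0.031,-0.111,0.002,0.02,0.55],[0,0,-0.031,-0.111,0.002,0.06,0.55],[0,0,-0.031,-0.111,0.002,0.1,0.55],[0,0,-0.031,-0.111,0.002,0.14,0.55],[0,0,-0.031,-0.111,0.002,0.18,0.55],[0,0,-0.031,-0.111,0.002,0.215,0.55]]' && python3 -m crank '[[0,0,0,0,0,0,0.55],[0,0,0,0,0,0,0.55],[0,0,0,0,0,0,0.55]]'
python3 - <<'E'
from h import *
bot.capture("top");bot.capture("top")
st=bot.get_state(); print(st["eef_pos"],Ro.from_quat(st["eef_rot"]).as_matrix().round(4),st["force"])
p,d=bot.capture("wrist"); cv2.imwrite("pics/w2.png",p[:,:,::-1])
E
```

```text
clock: 2.2
eef_pos: [0.6043, 0.1206, 0.1212]
eef_rot: [-0.013, 1.0, 0.0, -0.001]
force: [0.1, 0.6, -0.4]
grip_width: 0.549
finger_force: 0.0
clock: 2.45
eef_pos: [0.6074, 0.1197, 0.126]
eef_rot: [-0.012, 1.0, 0.0, 0.001]
force: [-0.2, 0.3, 1.3]
grip_width: 0.548
finger_force: 0.0
[0.60838341 0.11929896 0.12707417] [[-9.997e-01 -2.390e-02  5.600e-03]
 [-2.390e-02  9.997e-01  2.000e-04]
 [-5.600e-03  0.000e+00 -1.000e+00]] [ 0.262201   -0.50895898  1.08204598]
```

View pics/w2.png

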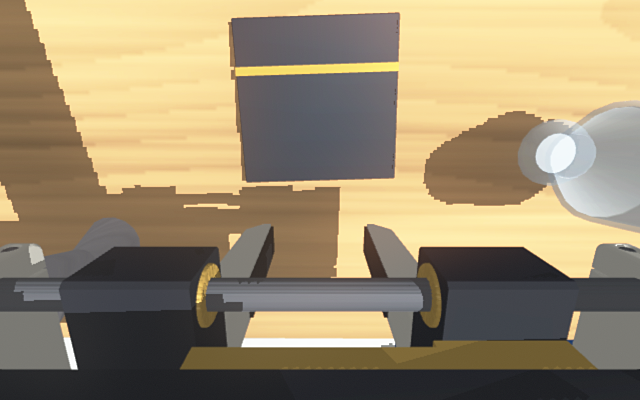

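The fingertips sit behind the coaster's back side (row ~180, columns 242–395) and centred on it (column ~320). The space below them is free shelf. Descending in steps and watching the force.

```bash
python3 -m crank '[[0,0,0,0,0,0.02,0.55],[0,0,0,0,0,0.033,0.55],[0,0,0,0,0,0.033,0.55],[0,0,0,0,0,0.033,0.55],[0,0,0,0,0,0.033,0.55]]'; python3 -m crank '[[0,0,0,0,0,0.002,0.55],[0,0,0,0,0,0.004,0.55],[0,0,0,0,0,0.004,0.55],[0,0,0,0,0,0.004,0.55]]'
python3 - <<'E'
from h import *
z=[]
for i in range(4): bot.capture("top"); s=bot.get_state(); z.append(np.r_[s["eef_pos"],s["force"]])
print(np.round(z,4))
E
```

```text
clock: 3.02
eef_pos: [0.6076, 0.1187, 0.0924]
eef_rot: [-0.012, 1.0, 0.0, 0.001]
force: [1.0, -0.3, 0.4]
grip_width: 0.552
finger_force: 0.0
clock: 3.35
eef_pos: [0.6065, 0.1187, 0.0868]
eef_rot: [-0.012, 1.0, 0.0, 0.0]
force: [-0.8, -0.1, -0.8]
grip_width: 0.552
finger_force: 0.0
[[ 0.6065  0.1187  0.0868  0.2698 -0.0949 -0.3403]
 [ 0.6066  0.1187  0.0868  0.4389  0.5977  0.7451]
 [ 0.6066  0.1187  0.0868  0.3281 -0.4112 -0.7829]
 [ 0.6065  0.1187  0.0867  0.3029  0.8282 -0.1709]]
```

```bash
python3 -m crank '[[0,0,0,0,0,0.001,0.55],[0,0,0,0,0,0.002,0.55],[0,0,0,0,0,0.0035,0.55],[0,0,0,0,0,0.0035,0.55],[0,0,0,0,0,0.0035,0.55]]'
python3 - <<'E'
from h import *
z=[]
for i in range(3): bot.capture("top"); s=bot.get_state(); z.append(np.r_[s["eef_pos"],s["force"]])
print(np.round(z,4))
st=bot.get_state(); p,d=bot.capture("wrist"); cv2.imwrite("pics/w3.png",p[:,:,::-1]); C=cam("wrist",st)
f,cx,cy,R,c=C
for u,v in[(200,20),(500,60),(450,210),(320,100),(320,60)]:
    q=c+R@(np.array([(u-cx)/f,(v-cy)/f,1])*d[v,u]); print(u,v,q)
E
```

```text
clock: 3.97
eef_pos: [0.6064, 0.1187, 0.0829]
eef_rot: [-0.012, 1.0, -0.0, -0.0]
force: [0.4, 0.7, 0.2]
grip_width: 0.55
finger_force: 0.0
[[ 0.6064  0.1187  0.0831 -0.1377 -0.0596 -0.0629]
 [ 0.6065  0.1187  0.0831 -0.589   0.3151  0.315 ]
 [ 0.6065  0.1187  0.0832  0.5077  0.6644  0.7346]]
200 20 [0.49382666 0.05772646 0.08040439]
500 60 [0.50818442 0.2071926  0.07919168]
450 210 [0.58781048 0.19228531 0.07930496]
320 100 [0.52992963 0.11692124 0.08713053]
320 60 [0.51162147 0.11645828 0.08791355]
```

View pics/w3.png

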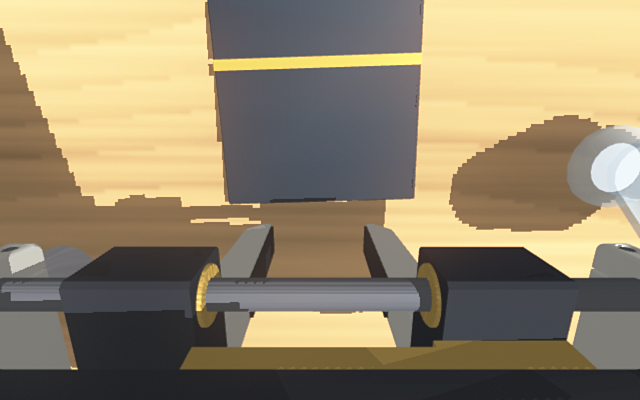

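The line is at row ~62, the coaster's back side at row ~200, and the fingertips are just behind it. Depth confirms about 3 mm clearance above the shelf. Pushing gently.

```bash
python3 -m crank '[[0,0,0,0.008,0,0,0.55],[0,0,0,0.014,0,0,0.55],[0,0,0,0.019,0,0,0.55],[0,0,0,0.024,0,0,0.55],[0,0,0,0.03,0,0,0.55],[0,0,0,0.036,0,0,0.55],[0,0,0,0.042,0,0,0.55],[0,0,0,0.048,0,0,0.55]]'; python3 -m crank '[[0,0,0,0.006,0,0,0.55],[0,0,0,0.012,0,0,0.55],[0,0,0,0.018,0,0,0.55],[0,0,0,0.023,0,0,0.55],[0,0,0,0.027,0,0,0.55],[0,0,0,0.029,0,0,0.55],[0,0,0,0.03,0,0,0.55],[0,0,0,0.03,0,0,0.55]]'
python3 - <<'E'
from meas import *
bot.capture("top");bot.capture("top")
st=bot.get_state(); p,d=bot.capture("wrist"); cv2.imwrite("pics/w4.png",p[:,:,::-1]); print(st["eef_pos"],st["force"])
measure(cv2.imread("pics/w4.png"),cam("wrist",st),320,150,wtop=0)
E
```

```text
clock: 4.83
eef_pos: [0.5579, 0.1176, 0.0832]
eef_rot: [-0.012, 1.0, 0.0, 0.0]
force: [1.2, -0.2, -0.5]
grip_width: 0.552
finger_force: 0.5
clock: 5.5
eef_pos: [0.5282, 0.1169, 0.0831]
eef_rot: [-0.012, 1.0, 0.0, -0.0]
force: [0.5, 0.1, 0.8]
grip_width: 0.549
finger_force: 0.0
[0.5283 0.1169 0.083 ] [-0.3784  0.204   0.4942]
coaster rect mm [488.0422 116.4084] [74.5112 98.6778] yaw 0.023712407677848043
bbox 221 98 201 142
line [[0.5202 0.0626]
 [0.5173 0.1719]] 126 yaw 0.026536090881517538
edge [[0.437  0.0145]
 [0.4334 0.2161]] 156 312 yaw 0.017730949450548924 x at coaster 0.4351749052166188 line-edge 0.08354060065024121
```

View pics/w4.png

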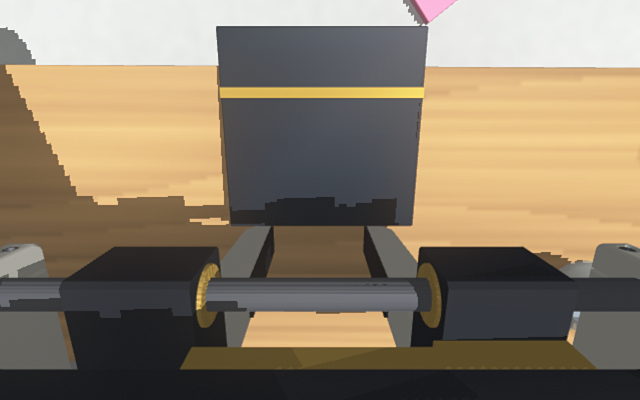

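The coaster is flush with the fingertips. The brass line is at row ~92 and the shelf edge at rows 65–67, so there's about 15–20 mm to go. My generic mask leaked into the shelf, so I'll measure the line and edge directly.

```bash
cat > m2.py <<'E'
from meas import *
def m2(im,C,elo,ehi,llo,lhi,c0=240,c1=405):
    S=cv2.cvtColor(im,cv2.COLOR_BGR2HSV)[:,:,1].astype(float)
    e=[(u,subcol(S[:,u],elo,ehi,70)) for u in list(range(90,212))+list(range(435,620))]
    l=[]
    for u in range(c0,c1):
        w=np.clip(S[llo:lhi,u]-80,0,None)
        if w.sum()>0: l.append((u,(w*np.arange(llo,lhi)).sum()/w.sum()))
    out={}
    for n,q,z,us in(("edge",e,.08,[100,600.]),("line",l,.088,[c0,c1])):
        k,N=fit(np.array(q)); P=ray(C,np.c_[us,np.polyval(k,us)],z); out[n]=P
        print(n,P[:,:2].ravel(),"rows",np.polyval(k,us),N,"yaw",np.arctan2(P[0,0]-P[1,0],P[1,1]-P[0,1]))
    L=out["line"].mean(0);E=out["edge"]
    xe=np.interp(L[1],E[:,1],E[:,0]); print("mid",L[:2],"line-edge mm",1000*(L[0]-xe))
E
python3 - <<'E'
from m2 import *
st=bot.get_state()
m2(cv2.imread("pics/w4.png"),cam("wrist",st),45,80,80,106)
E
```

```text
edge [0.4372 0.004  0.4324 0.2559] rows [64.9898 67.4721] 307 yaw 0.019075203411775134
line [0.4491 0.0759 0.4471 0.1566] rows [92.1983 92.1925] 165 yaw 0.023744949564145374
mid [0.4481 0.1162] line-edge mm 12.987799288332546
```

```bash
python3 -m crank '[[0,0,0.002,0.002,0,0,0.55],[0,0,0.005,0.005,0,0,0.55],[0,0,0.005,0.008,0,0,0.55],[0,0,0.005,0.0095,0,0,0.55],[0,0,0.005,0.01,0,0,0.55],[0,0,0.005,0.01,0,0,0.55]]'
python3 - <<'E'
from m2 import *
bot.capture("top");bot.capture("top")
st=bot.get_state(); p,d=bot.capture("wrist"); cv2.imwrite("pics/w5.png",p[:,:,::-1]); print(st["eef_pos"],st["force"])
m2(cv2.imread("pics/w5.png"),cam("wrist",st),60,105,80,106)
E
```

```text
clock: 6.15
eef_pos: [0.5182, 0.1167, 0.0832]
eef_rot: [-0.009, 1.0, 0.0, -0.0]
force: [0.2, 0.6, -0.2]
grip_width: 0.549
finger_force: 0.0
[0.5183 0.1167 0.0831] [0.3106 0.1179 0.3556]
edge [0.4371 0.0025 0.4323 0.2585] rows [86.8294 86.6854] 307 yaw 0.019002417358562118
line [0.4388 0.076  0.4373 0.1568] rows [92.0769 92.0563] 165 yaw 0.018848432021667555
mid [0.438  0.1164] line-edge mm 3.0445632564363168
```

```bash
python3 -m crank '[[0,0,0,0.001,0,0,0.55],[0,0,0,0.002,0,0,0.55],[0,0,0,0.003,0,0,0.55],[0,0,0,0.003,0,0,0.55],[0,0,0,0.003,0,0,0.55]]'
python3 - <<'E'
from m2 import *
bot.capture("top");bot.capture("top")
st=bot.get_state(); p,d=bot.capture("wrist"); cv2.imwrite("pics/w6.png",p[:,:,::-1]); print(st["eef_pos"],st["force"])
m2(cv2.imread("pics/w6.png"),cam("wrist",st),60,110,80,106)
E
python3 -m crank '[[0,0,0,-0.004,0,0,0.55],[0,0,0,-0.012,0,0,0.55],[0,0,0,-0.02,0,0,0.55],[0,0,0,-0.025,0,0,0.55],[0,0,0,-0.025,0,0,0.55]]'
python3 -m crank '[[0,0,0,0,0,-0.03,0.55],[0,0,0,0,0,-0.07,0.55],[0,0,0,0,0,-0.11,0.55],[0,0,0,0,0,-0.15,0.55],[0,0,0,0,0,-0.19,0.55],[0,0,0,0.03,0,-0.21,0.55],[0,0,0,0.03,0,-0.22,0.55],[0,0,0,0.03,0,-0.22,0.55]]'
python3 - <<'E'
from meas import *
bot.capture("top");bot.capture("top")
st=bot.get_state(); p,d=bot.capture("wrist"); cv2.imwrite("pics/w7.png",p[:,:,::-1]); print(st["eef_pos"],st["dq"].round(3))
p,d=bot.capture("scene"); cv2.imwrite("pics/s7.png",p[:,:,::-1])
E
```

```text
clock: 6.72
eef_pos: [0.5154, 0.1166, 0.0831]
eef_rot: [-0.009, 1.0, -0.0, -0.0]
force: [0.2, 0.3, -0.3]
grip_width: 0.552
finger_force: 0.1
[0.5154 0.1166 0.0831] [-0.2493 -0.0577  0.6216]
edge [0.4371 0.002  0.4322 0.2591] rows [92.6888 92.6502] 307 yaw 0.018821080271081578
line [0.436  0.0759 0.4345 0.1567] rows [92.4762 92.505 ] 165 yaw 0.018580997518095152
mid [0.4353 0.1163] line-edge mm 0.35774229026502846
clock: 7.28
eef_pos: [0.5423, 0.1169, 0.0832]
eef_rot: [-0.009, 1.0, -0.0, 0.001]
force: [0.0, -0.5, 0.3]
grip_width: 0.548
finger_force: 0.0
clock: 7.95
eef_pos: [0.5111, 0.1167, 0.3063]
eef_rot: [-0.009, 1.0, 0.0, 0.003]
force: [0.6, -1.0, -0.7]
grip_width: 0.549
finger_force: 0.0
[0.5106 0.1165 0.3025] [-0.003  0.029  0.021  0.    -0.001  0.   ]
```

View pics/w7.png

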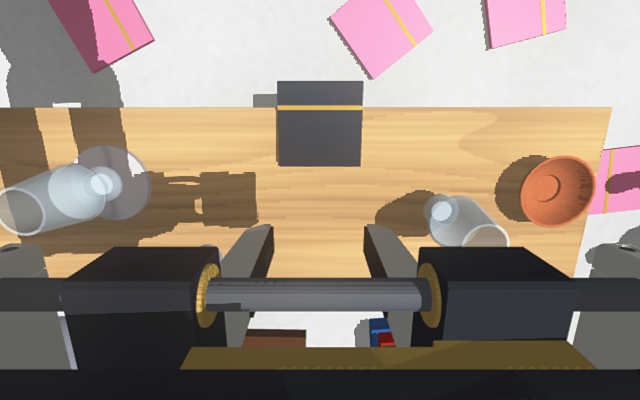

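View pics/s7.png

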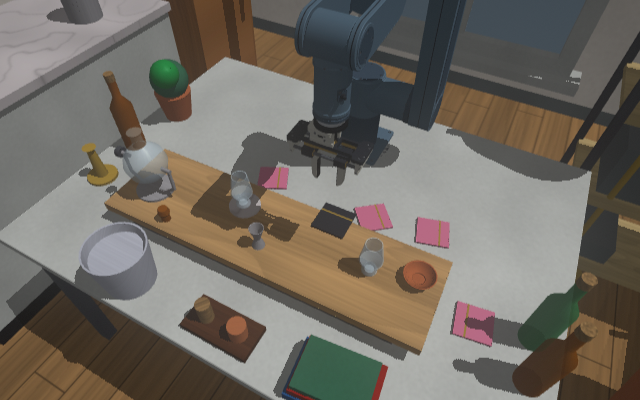

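The wrist view shows the brass line (row ~107) on the shelf edge (row ~107), square to it. Both views show everything else in place and the hand about 0.2 m above the shelf. Handing in.

```bash
python3 -c "
from station import bot
print(bot.hand_in())"
```

```text
the job is handed in; nothing more can be done
None
```

The coaster now sticks out over the shelf's front edge, with its brass line measured 0.4 mm from the edge and square to within 0.001 rad. It was only pushed, the other objects look undisturbed, the hand is clear, and the job was handed in after about 8 s of robot time.

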